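Clip in a gas tube, flip the catch, and hold the purge lever

ROBOT

A 7-joint arm with a two-finger parallel gripper is mounted at the origin on a cart in front of the work surface, level with it; the furniture and walls round the work are solid. World frame = base frame: x ahead of the robot, y to its left, z up, the work surface at z = 0. Lengths are in m, angles in rad, forces in N, time in s.
With the tool pointing down it reaches from about 0.425 to 1.025 m from the base axis. Payload 9.4 kg.
Tool frame: the origin (TCP) lies midway between the tips of the shut fingers; the grasp point (between the pads) lies grip_depth behind it (grip_depth is the distance from the TCP to the grasp point, in m); z points along the fingers, y is the line along which they close (so a half turn about z gives the same grasp; the last joint's range is limited). The gripper opens to 93 mm and grips with 3 to 60 N. Pads are 15 mm wide; open, the fingers measure 128 mm over their backs; the gripper's body (75 mm by 188 mm) begins 65 mm behind the grasp point.
Start: joints at [1.033, 0.599, -0.003, 1.599, 0.002, 0.943, -0.08], TCP at [0.322, -0.649, 0.186] pointing down, gripper open.
Joint ranges: [-2.57, 2.57], [-0.35, 1.97], [-1.29, 1.29], [0.11, 2.56], [-1.05, 4.19], [0.11, 1.86], [-2.63, 2.63]. Speed limits (rad/s): [2.22, 2.22, 3.01, 3.01, 3.14, 3.14, 3.14].

INTERFACE

Orientations are given as a unit quaternion [w, x, y, z].
In Python, from workcell import get_state, get_image, camera_model, finish_job, grip_depth gives the robot as it stands.
- The arm moves only by the tool drive_tool, never from a script. Its argument "series" is a list of rows, each a list of 3 entries, a list of its own where there are three numbers: the opening, from 0 (shut) to 1 (fully open), then the shift along the tool's x, y, z in units of 40 mm (1.0 is 40 mm), then the turn, a rotation vector about the tool's x, y, z in units of 5 degrees (1.0 is 5 degrees). A call has 1 to 5 rows; each row is the pose to reach, as a shift and turn from the pose commanded when the call began, along the tool's axes at that moment; what a row does not reach only later rows make up. A row lasts 1/10 s, in which the tool goes at most 50 mm and 8.59 degrees, less where a joint would pass 70% of its speed; a pose out of reach is approached as far as the arm can. A call with a gripper value outside its range is refused whole. The fingers move at their own pace and stop on an object; "grip_force" is the grip in N (left out, the last holds). Time passes only in rows, so rows that repeat a pose let the fingers close. It gives the time, the measured TCP pose, the force, the opening and the grip force at its end, in the units of the state.
- get_state(): the state, without advancing time (a new reading comes with each control period).
- get_image(name): name is "side" or "top"; returns (picture, depth): 400x640x3 uint8, red, green, blue; 400x640 float32, m along the optical axis (not along the pixel's ray), 0 where there is no reading.
- camera_model(name): a dict with "fx", "fy", "cx", "cy" (pixels), "k1" (the pictures are not rectified: a ray, as slopes to the right and down, at radius r is drawn at 1 + k1 r^2 times it, then the intrinsics apply), "world_to_cam" (4x4, takes a point from world to camera coordinates). Camera axes: x right, y down, z forward; pixel columns grow to the right and rows downward; lengths in m; the calibration is good to about 2 mm. A picture is of the moment at which its call begins. camera_model takes no time and is no camera call.
- finish_job(): hands the job in; it is judged then, once.
The state is a dict: "time": time; "joint_positions": joint angles; "joint_vel": joint speeds; "effort": joint torques, N m; "eef_pos": TCP position; "eef_rot": TCP orientation; "force": force on the tool from outside, world axes, zero at the start; "moment": the same for the moment, N m; "opening": finger opening in m; "gripper_force": force on a finger pad.
Only numpy, scipy, OpenCV 4.12 (cv2) and the standard library are available. Lean on these libraries where they do the work, as an engineer would, in place of code of your own. Each camera call takes 0.05 s, during which the arm holds its last target. There are 200 camera calls.

TASK

Purge the loose steel tube: take it from its rest and push it down into the purge stand's fork clip until it sits at the bottom with the sprung jaw closed over it, and let go of it. Then flip the lever's safety catch fully over, away from the lever, grip the lever's T-handle and pull it forward to its stop; finish while still holding it there, because it springs back. Do not force the lever against its catch, and leave the other things on the bench where they are.

Things in the scene. Friction and masses are not known exactly. Their poses are not given: they have to be found in the camera images.
- purge_stand: fixed stand: grey base 130 x 285 x 12 mm; fork clip near its left (+y) end, upright T-handled lever right of the middle, safety catch at the right (-y) end, steel manifold and gauge behind. Origin on the worktop; x axis to its back (away from the robot at yaw 0), y to its left, z up; yaw varies. The lever's hinge axis runs along y through (0, -60, 30) mm
- tube_mid (a point): middle of the loose steel tube: plain round tube 12 mm in diameter, 160 mm long, with end nuts 18 mm across on the last 18 mm of each end. Its y axis runs along the tube; either end may go either way. 80 g. At the start it lies level in the rest, centre 55 mm above the worktop
- tube_rest: fixed grey rest: foot 60 x 110 x 8 mm and two V posts 8 mm thick, 72 mm apart, that carry the tube; the middle 64 mm of the tube is free to grasp from above. Stands left or right of the purge stand; the tube lies along its y axis. Origin centre of its underside
- clip_seat (a point): centre of the tube when seated, 70 mm above the worktop; tube lies along its y, axes as the stand's. Two forks 8 mm thick 36 mm either side along y; slots 14 mm wide open upwards, back prongs 40 mm higher than here. Jaw hooks 46 mm either side overhang from the front, tops 36 mm above. Lower the tube straight down here (under 10 N); the jaw yields and snaps back. Room for fingers between the forks
- jaw (a joint): sprung jaw of the clip, rad: 0 closed over the slot, grows as it is pushed forward (under 0.1 as the tube passes, 0.6 at most)
- catch (a joint): safety catch, rad: 0 its pawl lies across the front of the lever's stem and blocks it; 1.45 flipped fully up and over towards the stand's right end. Starts between 0 and 0.12. Stays where it is left (friction 0.05 N m, about 1.5 N at the tab)
- catch_tab (a point): middle of the free end of the catch's thumb tab: flat, 16 mm wide (along the stand's x), 6 mm thick, 52 mm long from the hinge. At 0 it slants up from the hinge towards the lever, 50 degrees from level; pushed to the stand's right (-y) it swings over to 133 degrees. Between tab and lever is room for closed fingers
- catch_hinge (a point): point on the catch's hinge axis, at the foot of the thumb tab, 70 mm above the worktop; turns with the catch
- lever (a joint): lever, rad: 0 at rest leaning 0.35 rad to the back; grows as it is pulled forward, stop at 0.7. Spring: about 2 N at the handle at rest, 6 N at the stop. With the catch down the pawl stops it at about 0.1
- lever_grip (a point): centre of the lever's T-handle: round black bar 12 mm in diameter, 50 mm long along the stand's y, 105 mm from the lever's hinge, on a 10 mm stem that runs down to the hinge
- vial_rack: clear six-hole vial rack 84 x 126 x 34 mm, stands left or right of the purge stand; origin centre of its underside; bystander
- vial: capped vial 27 mm across, 61 mm tall, standing in one hole of the rack; origin centre of its underside; bystander
- bottle: brown glass bottle 53 mm across, 105 mm tall, at the back right; origin centre of its underside; bystander
- jar: small white jar 48 mm across, 62 mm tall, at the back left; origin centre of its underside; bystander
- beaker: clear beaker 45 mm across, 58 mm tall, at the back left; origin centre of its underside; bystander
- weight: brass calibration weight 23 mm across, 28 mm tall, near the front edge; origin centre of its underside; bystander
- spanner: open-end spanner 23 x 130 x 6 mm lying near the front edge; origin centre of its underside; bystander
Things that resemble listed ones, but are neither listed nor needed, are in the scene too. Of the things shaped like the part that bears tube_mid, the bare steel one is meant.

How it is judged:
On the way, in this order (a step that is already met when the one before it is completed fails the run):
1. the tube sits at the bottom of the fork clip with the jaw closed over it and the fingers off it (x of tube_mid in the frame of clip_seat between -0.004 and 0.004 m and y of tube_mid in the frame of clip_seat between -0.013 and 0.013 m and z of tube_mid in the frame of clip_seat between -0.004 and 0.004 m and angle between the y axis of tube_mid and the y axis of clip_seat, either way round below 0.06 rad and value of joint jaw below 0.03 rad and contact force between tube and the fingers below 0.1 N), for 0.2 s.
2. the catch is flipped over while the lever is still at rest (value of joint catch above 1.1 rad and value of joint lever below 0.15 rad), for 0.2 s.
3. the fingers hold the lever pulled to its stop (value of joint lever above 0.55 rad and contact force between lever and the fingers above 1 N), for 0.5 s.
At the end, for the whole second after the job is handed in: Tube centre within 4 mm of the clip seat across and in height, 13 mm along, tube within 0.06 rad of the clip's line, jaw closed (under 0.03 rad); catch flipped past 1.1 rad; lever pulled past 0.55 rad (stop 0.7) and held by the fingers with more than 1 N (all of step 3 and x of tube_mid in the frame of clip_seat between -0.004 and 0.004 m and y of tube_mid in the frame of clip_seat between -0.013 and 0.013 m and z of tube_mid in the frame of clip_seat between -0.004 and 0.004 m and angle between the y axis of tube_mid and the y axis of clip_seat, either way round below 0.06 rad and value of joint jaw below 0.03 rad and value of joint catch above 1.1 rad); the arm keeps its last pose, push and grip.
It fails at once if the lever is forced past its closed catch (value of joint lever above 0.3 rad and value of joint catch below 0.5 rad).
It fails at once if a bystander is shoved more than 3 cm or knocked over (distance of any of vial_rack, vial, bottle, jar, beaker, weight, spanner from where it was at the start of the episode above 0.03 m).
It also fails if it takes over 62 s, if anything falls off the work surface, if the arm or the gripper's body presses on something with over 40 N, if the wrist force passes 120 N, or if a joint passes its speed limit or range.

## Working session

There is one attempt and no reset: what is moved stays moved. The work goes in short steps, Python scripts to look and compute and a tool call to move; the robot and the scene stay as the last step left them, time stands still between calls to the robot, and variables do not carry over. Pictures are saved under pics/ and viewed, at most 10 in all, crops included, and the job is handed in when it is done.

Besides the shell and the picture viewer there is one more tool, called as name(argument=value, ...) on one line, values as JSON. drive_tool: Moves the arm, as the interface text tells. Its arguments: {"type":"object","properties":{"series":{"type":"array","items":{"type":"array"}},"grip_force":{"type":"number"}},"required":["series"]}

```bash
mkdir -p pics; cat > h.py <<'E'
import numpy as np, cv2
from workcell import *
from scipy.spatial.transform import Rotation as R
def grab(n,tag):
    im,d=get_image(n); np.savez(f'pics/{tag}.npz',im=im,d=d); cv2.imwrite(f'pics/{tag}.png',im[:,:,::-1]); return im,d
def cloud(n,d):
    c=camera_model(n); v,u=np.mgrid[0:400,0:640].astype(float)
    x=(u-c['cx'])/c['fx'];y=(v-c['cy'])/c['fy'];a,b=x.copy(),y.copy()
    for _ in range(10):
        f=1+c['k1']*(a*a+b*b);a,b=x/f,y/f
    P=np.stack([a*d,b*d,d,np.ones_like(d)],-1)
    W=P@np.linalg.inv(np.array(c['world_to_cam'])).T
    W=W[...,:3]; W[d<=0]=np.nan; return W
def proj(n,p):
    c=camera_model(n);q=np.array(c['world_to_cam'])@np.r_[p,1];a,b=q[:2]/q[2];f=1+c['k1']*(a*a+b*b)
    return c['fx']*a*f+c['cx'],c['fy']*b*f+c['cy']
E
python3 - <<'E'
from h import *
for n in('top','side'):
    grab(n,n+'0'); c=camera_model(n); print(n,c['fx'],c['k1'],np.linalg.inv(c['world_to_cam']).round(3))
s=get_state();print(s,grip_depth)
a=cv2.imread('pics/top0.png');b=cv2.imread('pics/side0.png')
E
```

```text
top 397.44678424103535 -0.09147385111937802 [[ 0.021 -0.989  0.146  0.315]
 [-1.    -0.023 -0.012 -0.079]
 [ 0.015 -0.146 -0.989  1.547]
 [ 0.     0.     0.     1.   ]]
side 361.29719696445227 -0.05470517643862741 [[-1.    -0.014 -0.023  0.558]
 [ 0.014  0.46  -0.888  1.108]
 [ 0.023 -0.888 -0.459  0.732]
 [ 0.     0.     0.     1.   ]]
{'time': 0.1, 'joint_positions': array([ 1.03329565,  0.60002739, -0.00253968,  1.60004674,  0.00183188,
        0.9429229 , -0.0798085 ]), 'joint_vel': array([-4.29911055e-04, -2.11103525e-03, -1.98960181e-03, -1.45733576e-03,
       -5.51455749e-04, -2.44788018e-03,  8.72052229e-06]), 'effort': array([ 4.76359404e-03, -7.66546655e+01,  1.50235008e+00, -2.52931398e+01,
       -5.22574119e-02,  1.37272777e-02,  6.27048826e-05]), 'eef_pos': array([ 0.32213801, -0.64895722,  0.18566036]), 'eef_rot': array([-6.60430698e-04,  9.73567309e-01,  2.28399219e-01, -2.36370140e-04]), 'force': array([-0.06586759,  1.01783806, -0.31924093]), 'moment': array([ 0.04420349,  0.05225288, -0.02122389]), 'gripper_force': 0.0, 'opening': 0.09292837772454342} 0.0188
```

View pics/top0.png

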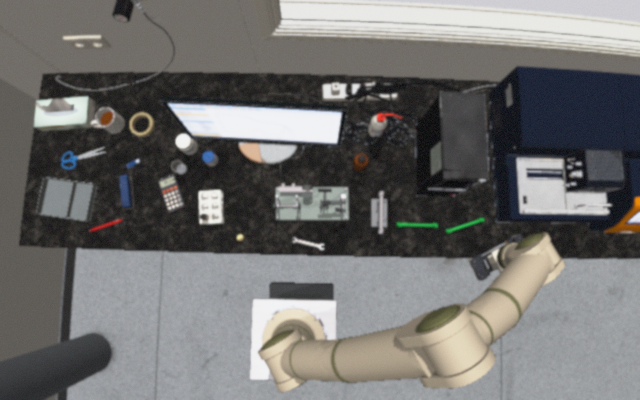

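View pics/side0.png

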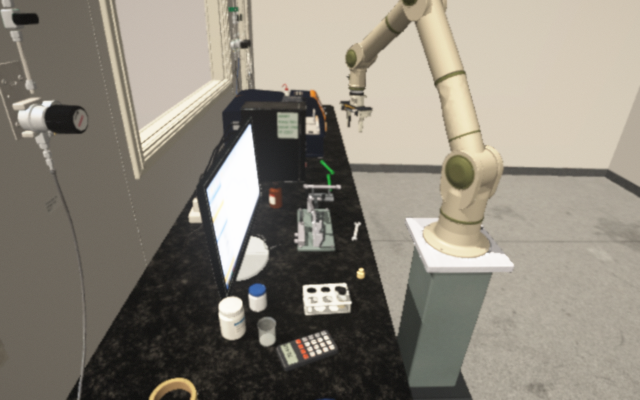

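The top view shows the stand at (312,203) and the rest with the tube at (380,212). The tube candidates are grey (380,212), green (417,225) and green (465,225). I choose the bare steel one in the rest at (380,212) and check it in a close crop.

```bash
python3 - <<'E'
from h import *
a=cv2.imread('pics/top0.png')[172:247,265:400];b=cv2.imread('pics/side0.png')[175:260,285:375]
A=cv2.resize(a,None,fx=5,fy=5,interpolation=cv2.INTER_CUBIC)[:, :]
B=cv2.resize(b,None,fx=2.5,fy=2.5,interpolation=cv2.INTER_CUBIC)
M=np.zeros((600,800,3),np.uint8);M[:375,:675]=A;M[380:380+B.shape[0],:B.shape[1]]=B
# height map
z=np.load('pics/top0.npz');W=cloud('top',z['d']);np.save('pics/Wtop.npy',W)
h=np.nan_to_num(W[172:247,265:400,2]);hh=np.uint8(np.clip(h/0.16,0,1)*255)
H=cv2.applyColorMap(cv2.resize(hh,None,fx=3.9,fy=2.9,interpolation=cv2.INTER_NEAREST),cv2.COLORMAP_JET)
M[380:380+H.shape[0],250:250+H.shape[1]]=H
cv2.imwrite('pics/crop0.png',M)
for y in range(180,246,3): print(y,' '.join('%4d'%(1000*v) for v in W[y,265:400:4,2]))
print(W[212,380],W[203,312])
E
```

```text
Traceback (most recent call last):
ValueError: cannot convert float NaN to integer
```

View pics/crop0.png

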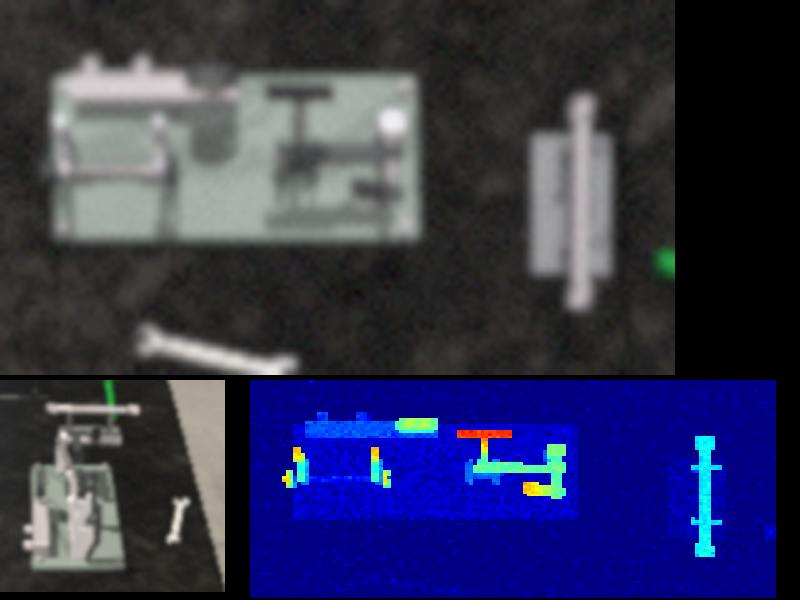

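The crop confirms a bare steel tube in the grey rest at (380,212). On the stand, the fork clip is left at (288,203), the T-handle at (325,190) and the catch tab near (338,209).

```bash
python3 - <<'E'
from h import *
W=np.load('pics/Wtop.npy')
sub=np.zeros((400,640),bool);sub[172:235,265:355]=1
X,Y,Z=np.moveaxis(W,-1,0)
im=np.load('pics/top0.npz')['im'].astype(int).sum(-1)
m=sub&(Z>.004)&(X>.4)
def rect(P):
    r=cv2.minAreaRect((P[:,:2]*1000).astype(np.float32));return r
m1=m&(abs(Z-.012)<.006); print('base',rect(W[m1]),np.median(Z[m1]))
hd=sub&(Z>.125); print('handle>125',W[hd].mean(0),rect(W[hd]),hd.sum())
t=np.zeros_like(sub);t[185:240,365:395]=1;t&=Z>.045
P=W[t];print('tube',rect(P[:]),np.median(P[:,2]),len(P),P.min(0),P.max(0))
c=P[:,:2].mean(0);u=np.linalg.svd(P[:,:2]-c)[2][0];print(c,np.degrees(np.arctan2(u[1],u[0])))
# left part & catch lists
for nm,(y0,y1,x0,x1) in dict(forks=(180,222,270,304),catch=(190,215,320,352)).items():
    q=np.zeros_like(sub);q[y0:y1,x0:x1]=1;q&=Z>.04
    print(nm)
    for v,u in np.argwhere(q): print((u,v),*(W[v,u]*1000).round().astype('i'),end='; ')
    print()
E
```

```text
base ((519.1466064453125, -45.962738037109375), (244.8613739013672, 344.6164855957031), 2.437520980834961) 0.011071934160601815
handle>125 [ 0.55293716 -0.10241378  0.13188032] ((553.040283203125, -102.970703125), (8.299760818481445, 47.2896842956543), 0.016508199274539948) 40
tube ((488.3959655761719, -321.8938293457031), (157.30078125, 28.055007934570312), 0.3335695266723633) 0.058213113280203066 166 [ 0.40970255 -0.33612921  0.04786372] [ 0.56708213 -0.30805961  0.0716225 ]
[ 0.4883796  -0.31978729] 179.73941554376563
forks
(np.int64(303), np.int64(185)) 579 -23 78; (np.int64(302), np.int64(186)) 576 -19 73; (np.int64(303), np.int64(186)) 575 -23 77; (np.int64(302), np.int64(187)) 572 -19 72; (np.int64(303), np.int64(187)) 571 -23 78; (np.int64(302), np.int64(188)) 570 -19 65; (np.int64(303), np.int64(188)) 567 -23 79; (np.int64(303), np.int64(189)) 567 -22 59; (np.int64(276), np.int64(195)) 534 74 111; (np.int64(277), np.int64(195)) 534 70 107; (np.int64(296), np.int64(195)) 535 1 111; (np.int64(297), np.int64(195)) 535 -3 111; (np.int64(276), np.int64(196)) 530 74 111; (np.int64
[... 12938 characters left out ...]
nt64(343), np.int64(210)) 488 -174 79; (np.int64(344), np.int64(210)) 489 -178 70; (np.int64(345), np.int64(210)) 489 -182 69; (np.int64(336), np.int64(211)) 480 -147 105; (np.int64(337), np.int64(211)) 481 -151 101; (np.int64(338), np.int64(211)) 481 -154 99; (np.int64(339), np.int64(211)) 482 -159 93; (np.int64(340), np.int64(211)) 483 -162 89; (np.int64(341), np.int64(211)) 483 -166 84; (np.int64(342), np.int64(211)) 484 -171 77; (np.int64(343), np.int64(211)) 485 -175 71; (np.int64(344), np.int64(211)) 484 -178 78; (np.int64(345), np.int64(211)) 485 -182 72; (np.int64(342), np.int64(212)) 480 -171 78; (np.int64(343), np.int64(212)) 480 -174 80; (np.int64(344), np.int64(212)) 482 -179 69;
```

drive_tool(series=[[0.5,[0.6,-1.0,0],[0,0,1.1]],[0.5,[1.2,-2.0,0],[0,0,2.2]],[0.5,[1.7,-3.0,0],[0,0,3.3]],[0.5,[2.2,-4.0,0],[0,0,4.4]],[0.5,[2.7,-4.3,0],[0,0,5.2]]], grip_force=25)

```text
time: 0.6
eef_pos: [0.3409, -0.4432, 0.1862]
eef_rot: [-0.001, 1.0, 0.002, -0.001]
force: [0.4, -0.2, -0.1]
opening: 0.0574
gripper_force: 0.0
```

```bash
cat > rel.py <<'E'
import sys
from h import *
s=get_state();q=s['eef_rot'];Rm=R.from_quat([q[1],q[2],q[3],q[0]]);M=Rm.as_matrix()
p=s['eef_pos'];t=np.array([float(v) for v in sys.argv[1:4]])/1000
print('t',s['time'],'p',(p*1000).round(1),'ydir deg',np.degrees(np.arctan2(M[1,1],M[0,1])).round(2),'z',M[:,2].round(3),'F',s['force'].round(1),'open',round(s['opening']*1000,1),'g',s['gripper_force'])
print('shift units',(M.T@(t-p)/.04).round(2))
if len(sys.argv)>4:
    a=np.radians(float(sys.argv[4]));y=np.array([np.cos(a),np.sin(a),0]);z=np.array([0,0,-1.]);D=np.c_[np.cross(y,z),y,z]
    print('turn units',(R.from_matrix(M.T@D).as_rotvec(degrees=True)/5).round(2))
E
python3 rel.py 488 -320 120 -90.3
```

```text
t 0.6 p [ 340.9 -443.2  186.2] ydir deg -89.79 z [-0.002  0.003 -1.   ] F [ 0.4 -0.2 -0.1] open 57.4 g 0.0
shift units [ 3.69 -3.06  1.66]
turn units [-0.03  0.02  0.1 ]
```

drive_tool(series=[[0.5,[0.9,-0.75,0],[0,0,0]],[0.5,[1.8,-1.5,0.3],[0,0,0]],[0.5,[2.7,-2.25,0.8],[0,0,0.1]],[0.5,[3.6,-3.0,1.3],[0,0,0.1]],[0.5,[3.69,-3.06,1.66],[0,0,0.1]]])

```text
time: 1.1
eef_pos: [0.4941, -0.3183, 0.1186]
eef_rot: [-0.001, 1.0, 0.003, 0.001]
force: [-0.3, -0.6, 0.2]
opening: 0.0463
gripper_force: 0.0
```

```bash
python3 - <<'E'
from h import *
im,d=grab('top','t1');W=cloud('top',d)
t=np.zeros((400,640),bool);t[175:240,360:402]=1
P=W[t&(abs(W[...,2]-.058)<.012)];print(P.min(0),P.max(0),len(P))
E
python3 rel.py 488 -320.5 37 -90.3
```

```text
[ 0.56251894 -0.31624899  0.05522606] [ 0.56666846 -0.31212464  0.05828288] 4
t 1.15 p [ 491.7 -319.2  116.5] ydir deg -89.72 z [-0.002  0.003 -1.   ] F [ 0.3  1.1 -2.2] open 46.6 g 0.0
shift units [-0.09  0.04  1.99]
turn units [-0.03  0.02  0.12]
```

drive_tool(series=[[0.5,[-0.05,0.03,0.9],[0,0,0]],[0.5,[-0.05,0.03,1.7],[0,0,0]],[0.5,[-0.05,0.03,2.0],[0,0,0]],[0.5,[-0.05,0.03,2.0],[0,0,0]],[0.0,[-0.05,0.03,2.0],[0,0,0]]])

```text
time: 1.65
eef_pos: [0.4874, -0.3258, 0.0409]
eef_rot: [0.0, 1.0, -0.001, 0.0]
force: [0.6, 0.5, 0.3]
opening: 0.0423
gripper_force: 0.0
```

drive_tool(series=[[0,[0,0,0],[0,0,0]],[0,[0,0,0],[0,0,0]],[0,[0,0,0],[0,0,0]],[0,[0,0,0],[0,0,0]],[0,[0,0,0],[0,0,0]]])

```text
time: 2.15
eef_pos: [0.4874, -0.3251, 0.0403]
eef_rot: [0.0, 1.0, -0.001, 0.0]
force: [-0.5, -0.9, -0.6]
opening: 0.0035
gripper_force: 0.0
```

```bash
python3 rel.py 488 -320.5 160 -90.3
```

```text
t 2.15 p [ 487.4 -325.1   40.3] ydir deg -90.1 z [ 0. -0. -1.] F [-0.5 -0.9 -0.6] open 3.5 g 0.0
shift units [ 0.01 -0.11 -2.99]
turn units [ 0.   -0.    0.04]
```

```bash
python3 - <<'E'
from h import *
a,d=grab('top','t2');b,_=grab('side','s2')
M=np.zeros((400,800,3),np.uint8)
M[:,:400]=cv2.resize(a[170:250,340:420,::-1],(400,400),interpolation=cv2.INTER_CUBIC)
M[:,400:]=cv2.resize(b[150:230,285:365,::-1],(400,400),interpolation=cv2.INTER_CUBIC)
cv2.imwrite('pics/v2.png',M);print(get_state()['opening'])
E
```

```text
0.0006997170672560772
```

View pics/v2.png

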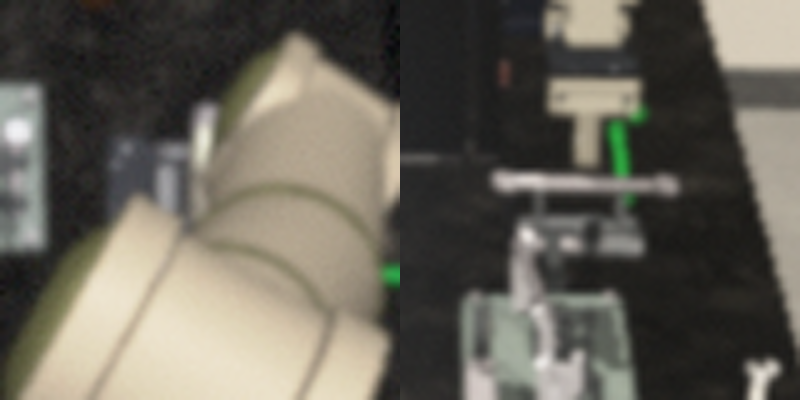

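```bash
python3 - <<'E'
from h import *
p=get_state()['eef_pos'];print(p)
f=lambda n,q,o:((np.array(proj(n,q))-o)*5).round()
print('tcp side',f('side',p,(285,150)),'tube',f('side',[.488,-.32,.055],(285,150)),f('side',[.41,-.32,.055],(285,150)))
W=cloud('side',np.load('pics/s2.npz')['d'])
for v in range(172,200): print(v,*[(W[v,u]*1000).round() for u in(322,)])
E
```

```text
[ 0.4874078  -0.32503632  0.04009331]
tcp side [184. 194.] tube [184. 181.] [273. 183.]
172 [ 493. -238.  158.]
173 [ 490. -307.  124.]
174 [ 489. -310.  118.]
175 [ 489. -306.  115.]
176 [ 489. -306.  110.]
177 [ 489. -309.  104.]
178 [ 489. -309.  100.]
179 [ 489. -310.   94.]
180 [ 488. -310.   89.]
181 [ 488. -311.   84.]
182 [ 488. -311.   79.]
183 [ 480. -475.   -1.]
184 [ 480. -459.    1.]
185 [ 487. -325.   59.]
186 [ 487. -316.   58.]
187 [ 487. -314.   54.]
188 [ 482. -418.   -1.]
189 [ 482. -414.   -4.]
190 [ 483. -393.    1.]
191 [ 483. -393.   -4.]
192 [ 483. -375.   -0.]
193 [ 495. -141.  111.]
194 [ 495. -145.  105.]
195 [ 494. -152.   97.]
196 [ 494. -156.   91.]
197 [ 493. -159.   84.]
198 [ 493. -165.   77.]
199 [ 493. -168.   71.]
```

The view shows shut fingers ending above the tube (tip at about (322,182) in the side image), although the reported TCP is lower. I check the tip height against the first picture.

```bash
python3 - <<'E'
from h import *
def low(tag,c,r,lo):
    W=cloud('side',np.load(f'pics/{tag}.npz')['d']);m=(np.hypot(W[...,0]-c[0],W[...,1]-c[1])<r)&(W[...,2]>lo)
    P=W[m]*1000;i=np.argsort(P[:,2])[:400:20];print(tag,m.sum());print(P[i].round().astype(int).tolist())
low('side0',(.322,-.649),.1,.1)
low('s2',(.487,-.32),.03,.062)
W=cloud('side',np.load('pics/s2.npz')['d'])
for v in range(178,186):print(v,[tuple((W[v,u]*1000).round().astype(int)) if W[v,u,0]==W[v,u,0] else 0 for u in range(317,328,2)])
s=get_state();print(s['eef_pos'],s['joint_positions'])
E
```

```text
side0 1642
[[352, -690, 222], [309, -597, 234], [353, -696, 246], [349, -695, 256], [302, -590, 266], [341, -691, 278], [341, -692, 288], [386, -703, 300], [331, -707, 305], [274, -578, 309], [326, -580, 312], [289, -572, 314], [355, -674, 317], [300, -565, 321], [387, -706, 324], [331, -631, 328], [292, -563, 331], [337, -622, 335], [299, -554, 337], [338, -620, 340]]
s2 137
[[483, -320, 76], [493, -310, 104], [498, -306, 124], [470, -296, 248], [478, -298, 260], [480, -291, 292], [474, -319, 370]]
178 [(np.int64(503), np.int64(-534), np.int64(-1)), (np.int64(493), np.int64(-533), np.int64(-1)), (np.int64(493), np.int64(-310), np.int64(99)), (np.int64(485), np.int64(-308), np.int64(100)), (np.int64(463), np.int64(-535), np.int64(-1)), (np.int64(455), np.int64(-507), np.int64(12))]
179 [(np.int64(503), np.int64(-524), np.int64(-2)), (np.int64(493), np.int64(-517), np.int64(1)), (np.int64(493), np.int64(-309), np.int64(94)), (np.int64(484), np.int64(-311), np.int64(94)), (np.int64(463), np.int64(-520), np.int64(0)), (np.int64(455), np.int64(-502), np.int64(8))]
180 [(np.int64(503), np
[... 1110 characters left out ...]
5))]
184 [(np.int64(504), np.int64(-457), np.int64(2)), (np.int64(495), np.int64(-463), np.int64(-1)), (np.int64(485), np.int64(-466), np.int64(-2)), (np.int64(475), np.int64(-466), np.int64(-2)), (np.int64(466), np.int64(-459), np.int64(1)), (np.int64(457), np.int64(-458), np.int64(2))]
185 [(np.int64(509), np.int64(-320), np.int64(61)), (np.int64(500), np.int64(-321), np.int64(61)), (np.int64(492), np.int64(-320), np.int64(61)), (np.int64(483), np.int64(-319), np.int64(62)), (np.int64(474), np.int64(-325), np.int64(59)), (np.int64(465), np.int64(-320), np.int64(61))]
[ 0.4874078  -0.32503632  0.04009331] [ 0.4451952   0.63362744  0.06819419  2.04113433 -0.08924133  0.46946773
 -0.99256979]
```

drive_tool(series=[[0.5,[0,-0.1,0],[0,0,0]],[0.5,[0,-0.1,0],[0,0,0]],[0.5,[0,-0.1,0],[0,0,0]],[0.5,[0,-0.1,0],[0,0,0]],[0.5,[0,-0.1,0],[0,0,0]]])

```text
time: 2.75
eef_pos: [0.4873, -0.3211, 0.0399]
eef_rot: [0.0, 1.0, -0.001, -0.0]
force: [0.6, 0.2, -0.1]
opening: 0.036
gripper_force: 0.0
```

drive_tool(series=[[0.5,[0,0,0.3],[0,0,0]],[0.5,[0,0,0.6],[0,0,0]],[0.5,[0,0,0.9],[0,0,0]],[0.5,[0,0,1.0],[0,0,0]],[0.3,[0,0,1.0],[0,0,0]]])

```text
time: 3.25
eef_pos: [0.4867, -0.3208, -0.0013]
eef_rot: [-0.0, 1.0, -0.001, -0.001]
force: [-0.7, 0.7, 0.7]
opening: 0.0423
gripper_force: 0.0
```

drive_tool(series=[[0,[0,0,0],[0,0,0]],[0,[0,0,0],[0,0,0]],[0,[0,0,0],[0,0,0]],[0,[0,0,0],[0,0,0]],[0,[0,0,0],[0,0,0]]])

```text
time: 3.75
eef_pos: [0.4876, -0.3215, 0.0004]
eef_rot: [0.0, 1.0, -0.001, 0.0]
force: [-0.4, -1.0, 3.2]
opening: 0.0111
gripper_force: 25.0
```

```bash
python3 rel.py 488 -320.5 120 -90.3
```

```text
t 3.75 p [ 4.876e+02 -3.215e+02  4.000e-01] ydir deg -90.11 z [ 0.001 -0.001 -1.   ] F [-0.4 -1.   3.2] open 11.1 g 24.999639987945557
shift units [ 0.01 -0.02 -2.99]
turn units [ 0.01 -0.01  0.04]
```

drive_tool(series=[[0,[0,0,-0.4],[0,0,0]],[0,[0,0,-1.2],[0,0,0]],[0,[0,0,-2.2],[0,0,0]],[0,[0,0,-3.0],[0,0,0]],[0,[0,0,-3.0],[0,0,-1.0]]])

```text
time: 4.25
eef_pos: [0.4894, -0.3222, 0.1243]
eef_rot: [0.002, 0.999, 0.043, 0.003]
force: [0.6, -1.0, -2.0]
opening: 0.0111
gripper_force: 25.0
```

```bash
python3 rel.py 513 35.5 120 1.3
```

```text
t 4.25 p [ 489.4 -322.2  124.3] ydir deg -85.07 z [ 0.006 -0.003 -1.   ] F [ 0.6 -1.  -2. ] open 11.1 g 24.99951481819153
shift units [ 1.36 -8.86  0.08]
turn units [  0.08  -0.02 -17.27]
```

drive_tool(series=[[0,[0.1,-0.8,0],[0,0,-1.6]],[0,[0.3,-1.8,0],[0,0,-3.2]],[0,[0.4,-2.8,0],[0,0,-4.8]],[0,[0.6,-3.8,0],[0,0,-6.4]],[0,[0.7,-4.4,0],[0,0,-8.0]]])

```text
time: 4.75
eef_pos: [0.5003, -0.14, 0.1202]
eef_rot: [-0.0, 0.923, 0.386, 0.0]
force: [-0.2, -0.3, -1.1]
opening: 0.0115
gripper_force: 25.0
```

```bash
python3 rel.py 513 35.5 120 1.3
```

```text
t 4.75 p [ 500.3 -140.   120.2] ydir deg -44.61 z [ 0.     0.001 -1.   ] F [-0.2 -0.3 -1.1] open 11.5 g 24.997582733631134
shift units [ 3.35 -2.85  0.01]
turn units [-0.   -0.01 -9.18]
```

drive_tool(series=[[0,[0.7,-0.6,0],[0,0,-1.7]],[0,[1.5,-1.3,0],[0,0,-3.4]],[0,[2.3,-2.0,0],[0,0,-5.1]],[0,[3.0,-2.6,0],[0,0,-6.8]],[0,[3.35,-2.85,0],[0,0,-8.5]]])

```text
time: 5.25
eef_pos: [0.5146, 0.036, 0.1203]
eef_rot: [-0.0, 0.719, 0.695, 0.001]
force: [0.1, 0.1, -1.6]
opening: 0.0111
gripper_force: 25.0
```

```bash
python3 rel.py 513 35.5 120 1.3
```

```text
t 5.25 p [514.6  36.  120.3] ydir deg -2.01 z [ 0.001  0.001 -1.   ] F [ 0.1  0.1 -1.6] open 11.1 g 24.997708797454834
shift units [-0.01 -0.04  0.01]
turn units [ 0.01 -0.01 -0.66]
```

drive_tool(series=[[0,[0,0,0.3],[0,0,-0.66]],[0,[0,0,0.6],[0,0,-0.66]],[0,[0,0,0.6],[0,0,-0.66]],[0,[0,0,0.6],[0,0,-0.66]]])

```text
time: 5.65
eef_pos: [0.5142, 0.0314, 0.0957]
eef_rot: [-0.0, 0.704, 0.711, -0.001]
force: [-0.5, 0.0, -0.3]
opening: 0.0113
gripper_force: 25.0
```

```bash
python3 rel.py 513 35.5 120 1.3; python3 - <<'E'
from h import *
a,d=grab('side','s3');b,_=grab('top','t3')
M=np.zeros((600,800,3),np.uint8)
M[:,:480]=cv2.resize(a[175:275,280:360,::-1],(480,600),interpolation=cv2.INTER_CUBIC)
M[:320,480:]=cv2.resize(b[170:250,255:335,::-1],(320,320),interpolation=cv2.INTER_CUBIC)
cv2.imwrite('pics/v3.png',M)
W=cloud('side',d);p=get_state()['eef_pos']
m=(abs(W[...,2]-(p[2]+.055))<.015)&(abs(W[...,1]-.036)<.095)&(abs(W[...,0]-.514)<.03)
P=W[m]*1000;print(len(P))
for lo in range(-60,130,15):
    q=P[(P[:,1]>=lo)&(P[:,1]<lo+15)]
    if len(q):print(lo,len(q),q.min(0).round(),q.max(0).round(),q.mean(0).round(1))
E
```

```text
t 5.65 p [514.2  31.4  95.7] ydir deg 0.57 z [-0.001 -0.    -1.   ] F [-0.5  0.  -0.3] open 11.3 g 24.997532665729523
shift units [ 0.1  -0.03 -0.61]
turn units [-0.01  0.   -0.15]
169
-45 6 [510. -44. 154.] [518. -38. 159.] [514.1 -40.9 157.2]
-30 9 [511. -30. 151.] [518. -16. 159.] [514.5 -25.1 155.3]
-15 6 [511. -10. 151.] [518.  -2. 157.] [514.9  -6.6 154.9]
0 6 [512.   4. 152.] [519.  12. 157.] [515.3   8.4 154.9]
15 5 [512.  16. 153.] [519.  26. 157.] [516.3  21.6 155.1]
30 82 [495.  30. 137.] [536.  45. 166.] [516.5  40.1 151.7]
45 4 [513.  45. 139.] [526.  55. 156.] [518.7  50.7 151. ]
60 11 [510.  61. 150.] [520.  74. 157.] [515.5  67.6 154.6]
75 7 [511.  78. 153.] [520.  86. 156.] [516.2  83.3 154.8]
90 10 [508.  96. 150.] [524. 105. 157.] [517.2 100.4 155.5]
105 23 [508. 105. 143.] [524. 114. 159.] [515.3 111.8 151.9]
```

View pics/v3.png

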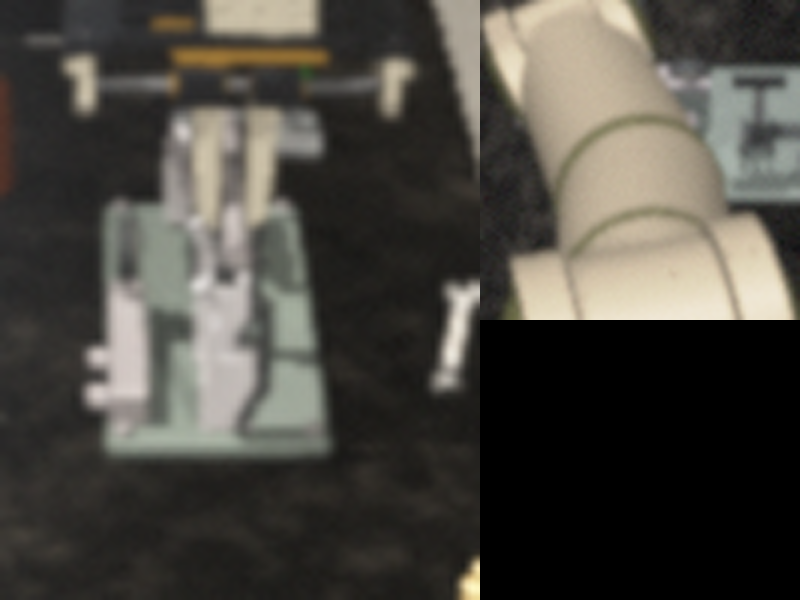

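The tube is held level and along the clip, well above the forks, with the jaw hooks at around (318,222) in the side picture. Now I measure the slot in the same camera.

```bash
python3 rel.py 513 35.5 95 1.3; python3 - <<'E'
from h import *
W=cloud('side',np.load('pics/side0.npz')['d'])*1000
X,Y,Z=np.moveaxis(W,-1,0)
for nm,ya,yb in(('L',62,95),('R',-22,8)):
  for z in range(60,116,5):
    m=(Y>ya)&(Y<yb)&(abs(Z-z)<2.6)&(X>480)&(X<550)
    print(nm,z,[(int(a),int(b)) for a,b in sorted(zip(X[m],Y[m]))])
a,d=grab('side','s4');W=cloud('side',d)*1000;p=get_state()['eef_pos']*1000
c,xs=[],[]
for lo,hi in((-40,-10),(-10,10),(60,95)):
    m=(W[...,1]>lo)&(W[...,1]<hi)&(abs(W[...,2]-p[2]-57)<8)&(abs(W[...,0]-514)<15);q=W[m];print(lo,len(q),q.mean(0).round(1),q.min(0).round(1),q.max(0).round(1))
m=(abs(W[...,2]-p[2]-57)<15)&(abs(W[...,0]-514)<15);print('ends',W[m][:,1].min(),W[m][:,1].max(),p)
E
```

```text
t 5.75 p [514.7  31.6  96.2] ydir deg 0.6 z [ 0. -0. -1.] F [ 0.   0.5 -0.1] open 11.0 g 24.997488856315613
shift units [ 0.1  -0.04  0.03]
turn units [ 0.    0.   -0.14]
L 60 [(494, 85), (494, 86), (497, 81), (497, 86), (503, 73), (507, 70), (507, 75), (510, 77), (514, 73), (514, 77), (517, 74), (517, 73), (520, 68), (520, 74), (520, 72), (524, 74), (524, 73), (527, 76), (527, 74), (531, 73)]
L 65 [(494, 83), (494, 86), (497, 81), (497, 80), (500, 74), (504, 77), (504, 75), (507, 71), (510, 70), (510, 77), (514, 69), (517, 68), (520, 68), (524, 74), (527, 75), (531, 75), (531, 75)]
L 70 [(494, 82), (497, 82), (500, 75), (504, 75), (507, 75), (524, 75), (527, 72), (531, 76)]
L 75 [(494, 83), (494, 86), (498, 84), (511, 80), (524, 75), (528, 71), (528, 76), (531, 75)]
L 80 [(494, 84), (498, 83), (501, 84), (505, 85), (508, 82), (508, 80), (511, 81), (524, 74), (531, 79)]
L 85 [(498, 82), (504, 80), (508, 80), (508, 81), (511, 86), (524, 75), (525, 75), (528, 75), (528, 76), (531, 75), (531, 74)]
L 90 [(495, 85), (498, 83), (498, 85), (508, 78), (525, 73), (528, 73), (531, 74)]
L 95 [(
[... 1099 characters left out ...]
8, -6), (502, -11), (509, -6), (527, 4), (527, 1), (530, 1), (534, -2), (534, 2)]
R 95 [(495, -7), (495, -9), (502, -9), (502, -8), (505, -9), (509, -8), (527, 3), (531, 0), (534, 0)]
R 100 [(495, -10), (499, -10), (499, -6), (502, -10), (506, -5), (527, 1), (531, 3), (534, 0), (534, 0)]
R 105 [(495, -8), (499, -4), (502, -8), (531, 0), (531, 6), (534, 2)]
R 110 [(499, -4), (534, 1), (538, -1), (538, 6)]
R 115 []
-40 14 [514.8 -23.9 156.4] [510.8 -35.8 151.1] [518.3 -11.8 159.8]
-10 6 [515.1   0.7 154.8] [511.5  -5.2 153.1] [518.7   7.1 156.3]
60 16 [516.5  74.7 155.4] [510.4  60.5 152.3] [520.4  89.  157.5]
ends -2532.0627957321076 113.86184216647311 [514.82000611  31.62521671  96.3203359 ]
```

drive_tool(series=[[0,[0.06,0.01,0.2],[0,0,-0.36]],[0,[0.06,0.01,0.5],[0,0,-0.36]],[0,[0.06,0.01,0.8],[0,0,-0.36]],[0,[0.06,0.01,1.0],[0,0,-0.36]],[0,[0.06,0.01,1.0],[0,0,-0.36]]])

```text
time: 6.3
eef_pos: [0.514, 0.0344, 0.0544]
eef_rot: [-0.001, 0.691, 0.722, -0.001]
force: [-0.3, 0.2, -0.9]
opening: 0.0113
gripper_force: 25.0
```

drive_tool(series=[[0,[0,0,0.1],[0,0,0]],[0,[0,0,0.2],[0,0,0]],[0,[0,0,0.3],[0,0,0]],[0,[0,0,0.4],[0,0,0]]])

```text
time: 6.7
eef_pos: [0.5151, 0.0344, 0.0398]
eef_rot: [0.0, 0.692, 0.722, 0.0]
force: [0.1, -1.0, -0.8]
opening: 0.0115
gripper_force: 25.0
```

```bash
python3 rel.py 515 34 15 2.3
```

```text
t 6.7 p [515.1  34.4  39.8] ydir deg 2.5 z [ 0.  0. -1.] F [ 0.1 -1.  -0.8] open 11.5 g 24.997445940971375
shift units [-0.01 -0.    0.62]
turn units [ 0.   -0.    0.04]
```

Free so far, tube at about z 95. I continue down in small steps.

drive_tool(series=[[0,[0,0,0.07],[0,0,0]],[0,[0,0,0.14],[0,0,0]],[0,[0,0,0.2],[0,0,0]]])

```text
time: 7.0
eef_pos: [0.5159, 0.0346, 0.0321]
eef_rot: [0.0, 0.692, 0.722, 0.001]
force: [2.6, -0.5, 5.0]
opening: 0.0112
gripper_force: 25.0
```

drive_tool(series=[[0,[0,0,0.07],[0,0,0]],[0,[0,0,0.14],[0,0,0]],[0,[0,0,0.2],[0,0,0]]])

```text
time: 7.3
eef_pos: [0.517, 0.0349, 0.0247]
eef_rot: [0.001, 0.692, 0.722, 0.002]
force: [4.0, 0.2, 5.1]
opening: 0.0111
gripper_force: 25.1
```

```bash
python3 rel.py 515 34 15 2.3
```

```text
t 7.3 p [517.   34.9  24.7] ydir deg 2.48 z [ 0.004  0.001 -1.   ] F [4.  0.2 5.1] open 11.1 g 25.07125586271286
shift units [-0.02 -0.05  0.24]
turn units [ 0.04 -0.01  0.04]
```

drive_tool(series=[[0,[0,0,0.07],[0,0,0]],[0,[0,0,0.14],[0,0,0]],[0,[0,0,0.2],[0,0,0]],[0,[0,0,0.2],[0,0,0]]])

```text
time: 7.7
eef_pos: [0.5148, 0.0344, 0.0156]
eef_rot: [-0.0, 0.691, 0.722, -0.0]
force: [3.4, 0.4, -0.7]
opening: 0.0113
gripper_force: 25.0
```

```bash
python3 rel.py 515 34 15 2.3
```

```text
t 7.7 p [514.8  34.4  15.6] ydir deg 2.51 z [-0.001 -0.    -1.   ] F [ 3.4  0.4 -0.7] open 11.3 g 25.040748417377472
shift units [-0.01  0.01  0.01]
turn units [-0.01  0.    0.04]
```

drive_tool(series=[[0,[0,0,0.05],[0,0,0]],[0,[0,0,0.09],[0,0,0]],[0,[0,0,0.09],[0,0,0]]])

```text
time: 8.0
eef_pos: [0.5151, 0.0343, 0.014]
eef_rot: [0.001, 0.691, 0.722, 0.0]
force: [-2.8, -0.3, 27.5]
opening: 0.0113
gripper_force: 25.0
```

```bash
python3 rel.py 515 34 15 2.3
```

```text
t 8.0 p [515.1  34.3  14. ] ydir deg 2.52 z [ 0.001 -0.001 -1.   ] F [-2.8 -0.3 27.5] open 11.3 g 24.98641312122345
shift units [-0.01 -0.   -0.02]
turn units [0.01 0.01 0.04]
```

Bottomed. I relax the push and release.

drive_tool(series=[[0,[0,0,-0.05],[0,0,0]],[0.35,[0,0,-0.05],[0,0,0]],[0.35,[0,0,-0.05],[0,0,0]],[0.35,[0,0,-0.05],[0,0,0]],[0.35,[0,0,-0.05],[0,0,0]]])

```text
time: 8.5
eef_pos: [0.5145, 0.0343, 0.014]
eef_rot: [-0.0, 0.691, 0.722, -0.0]
force: [0.6, 0.4, -0.4]
opening: 0.0318
gripper_force: 0.0
```

drive_tool(series=[[0.35,[0,0,0],[0,0,0]],[0.35,[0,0,-0.4],[0,0,0]],[0.35,[0,0,-1.2],[0,0,0]],[0.35,[0,0,-2.2],[0,0,0]],[0.35,[0,0,-3.0],[0,0,0]]])

```text
time: 9.0
eef_pos: [0.5149, 0.0345, 0.136]
eef_rot: [-0.0, 0.691, 0.722, 0.0]
force: [1.4, -0.1, -0.1]
opening: 0.0326
gripper_force: 0.0
```

drive_tool(series=[[0,[-1.2,0,0],[0,0,0]],[0,[-2.4,0,0],[0,0,0]],[0,[-3.4,-0.3,0],[0,0,0]],[0,[-4.0,-0.7,0],[0,0,0]],[0,[-4.0,-0.7,0],[0,0,0]]])

```text
time: 9.5
eef_pos: [0.4913, -0.1309, 0.134]
eef_rot: [-0.0, 0.694, 0.72, -0.001]
force: [0.6, -0.5, -0.8]
opening: 0.0009
gripper_force: 0.0
```

```bash
python3 rel.py 484 -125 60 1.5; python3 - <<'E'
from h import *
b,d=grab('top','t5');a,d2=grab('side','s5')
M=np.zeros((600,800,3),np.uint8)
M[:400,:400]=cv2.resize(b[170:250,265:345,::-1],(400,400),interpolation=cv2.INTER_CUBIC)
M[:,400:]=cv2.resize(a[190:265,295:345,::-1],(400,600),interpolation=cv2.INTER_CUBIC)
cv2.imwrite('pics/v5.png',M)
W=cloud('side',d2)*1000
for lo,hi in((-40,-14),(6,30),(30,66),(90,125)):
    m=(W[...,1]>lo)&(W[...,1]<hi)&(abs(W[...,2]-72)<10)&(abs(W[...,0]-514)<15);q=W[m]
    if len(q):print(lo,len(q),q.mean(0).round(1),q.min(0).round(1),q.max(0).round(1))
E
```

```text
t 9.5 p [ 491.3 -130.9  134. ] ydir deg 2.15 z [-0.003 -0.002 -1.   ] F [ 0.6 -0.5 -0.8] open 0.9 g 0.0
shift units [ 0.16 -0.17  1.85]
turn units [-0.03  0.02  0.13]
-40 12 [519.1 -28.   76.3] [512.1 -35.1  73.6] [523.1 -18.2  79. ]
6 12 [517.3  17.1  73.6] [512.9   7.9  66.6] [523.4  27.5  76.9]
30 17 [516.6  47.5  74. ] [510.5  31.4  71.5] [521.1  61.8  75.9]
90 33 [515.  109.4  73.7] [508.5  92.   64.7] [522.  118.2  79.6]
```

View pics/v5.png

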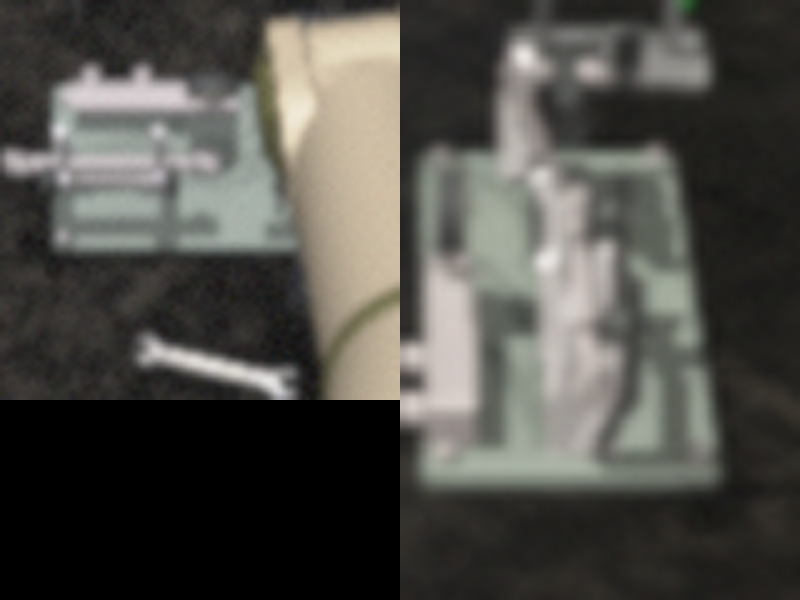

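The top crop shows the tube seated across both forks, with ends at columns 266 and 308 and the jaw back over it. The measured centre is about (516, 36, 70), which agrees with the seat. Next, the catch.

drive_tool(series=[[0,[0.14,-0.17,0],[0,0,0.1]],[0,[0.14,-0.17,0.6],[0,0,0.1]],[0,[0.14,-0.17,1.3],[0,0,0.1]],[0,[0.14,-0.17,1.95],[0,0,0.1]],[0,[0.14,-0.17,1.95],[0,0,0.1]]])

```text
time: 10.1
eef_pos: [0.4855, -0.119, 0.0542]
eef_rot: [-0.002, 0.694, 0.72, -0.001]
force: [-0.2, 0.5, -0.5]
opening: 0.0007
gripper_force: 0.0
```

```bash
python3 rel.py 484 -195 54 1.5
```

```text
t 10.1 p [ 485.5 -119.    54.2] ydir deg 2.17 z [-0.004  0.001 -1.   ] F [-0.2  0.5 -0.5] open 0.7 g 0.0
shift units [-1.9  -0.11  0.  ]
turn units [-0.05 -0.02  0.13]
```

drive_tool(series=[[0,[-0.25,-0.02,0],[0,0,0]],[0,[-0.5,-0.03,0],[0,0,0]],[0,[-0.75,-0.04,0],[0,0,0]],[0,[-1.0,-0.05,0],[0,0,0]],[0,[-1.2,-0.06,0],[0,0,0]]])

```text
time: 10.6
eef_pos: [0.487, -0.1706, 0.0572]
eef_rot: [0.001, 0.695, 0.719, 0.001]
force: [1.3, 4.9, 3.1]
opening: 0.0001
gripper_force: 2.6
```

drive_tool(series=[[0,[-0.2,0,0],[0,0,0]],[0,[-0.4,0,0],[0,0,0]],[0,[-0.6,0,0],[0,0,0]],[0,[-0.8,0,0],[0,0,0]],[0,[-0.8,0,0],[0,0,0]]])

```text
time: 11.1
eef_pos: [0.487, -0.185, 0.0559]
eef_rot: [-0.007, 0.69, 0.724, 0.005]
force: [-3.3, 59.6, 11.3]
opening: 0.0008
gripper_force: 25.5
```

```bash
python3 rel.py 484 -200 54 1.5
```

```text
t 11.1 p [ 487.  -185.    55.9] ydir deg 2.74 z [-0.002  0.017 -1.   ] F [-3.3 59.6 11.3] open 0.8 g 25.501716043800116
shift units [-0.37 -0.09  0.04]
turn units [-0.02 -0.19  0.25]
```

drive_tool(series=[[0,[0.4,0,0],[0,0,0]],[0,[0.6,0,-0.3],[0,0,0]],[0,[0.6,0,-1.2],[0,0,0]],[0,[0.6,0,-2.2],[0,0,0]],[0.5,[0.6,0,-3.0],[0,0,0]]])

```text
time: 11.6
eef_pos: [0.4864, -0.179, 0.1789]
eef_rot: [0.001, 0.695, 0.719, -0.0]
force: [0.4, -0.4, 0.5]
opening: 0.0043
gripper_force: 0.0
```

drive_tool(series=[[0.5,[0.6,0.4,0],[0,0,0]],[0.5,[1.6,0.8,0],[0,0,0]],[0.5,[2.3,1.2,0],[0,0,0]],[0.5,[2.5,1.5,0],[0,0,0]],[0.5,[2.5,1.5,0],[0,0,0]]])

```text
time: 12.1
eef_pos: [0.5445, -0.0755, 0.1769]
eef_rot: [0.001, 0.694, 0.72, 0.0]
force: [-0.3, -0.8, -0.2]
opening: 0.0432
gripper_force: 0.0
```

```bash
python3 - <<'E'
from h import *
a,d=grab('side','s6')
b,_=grab('top','t6')
M=np.zeros((600,800,3),np.uint8)
M[:400,:400]=cv2.resize(b[170:250,285:365,::-1],(400,400),interpolation=cv2.INTER_CUBIC)
M[:,400:]=cv2.resize(a[190:265,295:345,::-1],(400,600),interpolation=cv2.INTER_CUBIC)
cv2.imwrite('pics/v6.png',M)
W=cloud('side',d)*1000
m=(W[...,1]<-140)&(W[...,1]>-230)&(W[...,2]>65)&(W[...,2]<170)&(W[...,0]>470)&(W[...,0]<535)
print(W[m].round().astype(int).tolist())
m=(abs(W[...,1]+104)<30)&(W[...,2]>115)&(W[...,2]<145)&(abs(W[...,0]-545)<25);print('handle',W[m].mean(0),W[m].min(0),W[m].max(0))
E
python3 rel.py 553 -88 77 1.5
```

```text
[[526, -164, 151], [523, -167, 150], [519, -170, 148], [526, -162, 147], [522, -164, 147], [519, -159, 149], [515, -163, 147], [526, -163, 143], [522, -163, 143], [518, -167, 141], [515, -163, 143], [526, -161, 139], [522, -162, 139], [518, -162, 139], [526, -165, 133], [522, -162, 135], [518, -159, 136], [526, -163, 130], [522, -162, 131], [518, -165, 129], [497, -204, 111], [492, -212, 107], [489, -204, 111], [526, -161, 126], [522, -166, 124], [518, -162, 126], [501, -205, 106], [497, -206, 106], [492, -207, 105], [488, -206, 106], [526, -159, 123], [522, -165, 121], [518, -163, 121], [501, -204, 102], [497, -200, 104], [492, -205, 102], [489, -199, 105], [526, -168, 115], [522, -165, 116], [518, -165, 116], [500, -206, 97], [496, -203, 98], [492, -202, 99], [488, -201, 99], [526, -165, 112], [522, -163, 113], [518, -167, 111], [501, -198, 96], [497, -194, 98], [493, -197, 96], [488, -206, 92], [525, -165, 107], [522, -164, 108], [518, -165, 107], [501, -194, 93], [497, -195, 93], [492, -195, 93], [489, -195, 93], [484, -199, 91], [525, -161, 105], [521, -167, 102], [517, -164, 10
[... 842 characters left out ...]
 -173, 73], [501, -171, 74], [497, -166, 76], [493, -166, 76], [489, -167, 76], [485, -174, 72], [532, -172, 68], [528, -171, 69], [525, -168, 70], [521, -168, 70], [516, -172, 68], [513, -170, 70], [508, -175, 67], [505, -169, 70], [501, -170, 70], [497, -164, 73], [492, -172, 69], [489, -164, 73], [485, -171, 69], [525, -164, 68], [520, -166, 67], [497, -165, 68], [493, -163, 69], [488, -170, 65]]
handle [556.33846509 -98.85016499 131.95077955] [ 549.11438177 -128.06614691  116.90737793] [560.77388638 -74.26223734 137.47621908]
t 12.2 p [542.5 -77.4 176.3] ydir deg 1.9 z [-0.001 -0.001 -1.   ] F [-1.3  1.7 -0. ] open 45.8 g 0.0
shift units [-0.27  0.26  2.48]
turn units [-0.01  0.01  0.08]
```

View pics/v6.png

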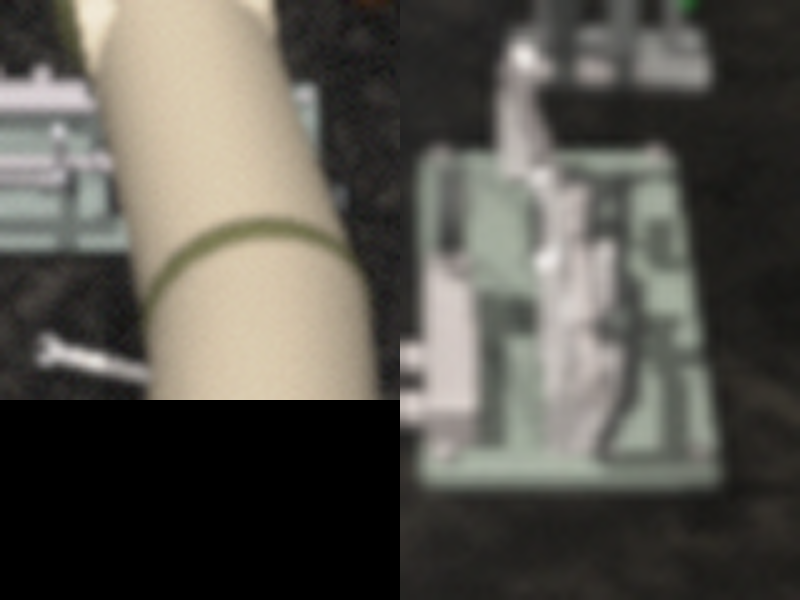

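The catch is fully over: the tab end measures (y -0.206, z 0.110) and the pawl stands upright. I check the monitor clearance behind before gripping the handle.

```bash
python3 - <<'E'
from h import *
for n,f in(('top','top0'),('side','side0')):
    W=cloud(n,np.load(f'pics/{f}.npz')['d']);m=(W[...,1]>-.2)&(W[...,1]<.05)&(W[...,2]>.15)&(W[...,2]<.6)&(W[...,0]>.57);print(n,m.sum(),W[m].min(0) if m.any() else '')
E
python3 rel.py 553 -87 76 1.5
```

```text
top 6223 [ 0.7353963  -0.19996756  0.15040825]
side 2974 [ 0.73764919 -0.19983818  0.1501233 ]
t 12.2 p [542.5 -77.4 176.3] ydir deg 1.9 z [-0.001 -0.001 -1.   ] F [-1.3  1.7 -0. ] open 45.8 g 0.0
shift units [-0.25  0.26  2.51]
turn units [-0.01  0.01  0.08]
```

drive_tool(series=[[0.5,[-0.25,0.26,0],[0,0,0]],[0.5,[-0.25,0.26,0.8],[0,0,0]],[0.5,[-0.25,0.26,1.6],[0,0,0]],[0.5,[-0.25,0.26,2.3],[0,0,0]],[0.5,[-0.25,0.26,2.5],[0,0,0]]])

```text
time: 12.7
eef_pos: [0.5523, -0.0873, 0.0739]
eef_rot: [-0.001, 0.695, 0.719, -0.002]
force: [-1.0, 1.0, -0.0]
opening: 0.0465
gripper_force: 0.0
```

drive_tool(series=[[0.5,[0,0,0],[0,0,0]],[0.3,[0,0,0],[0,0,0]],[0,[0,0,0],[0,0,0]],[0,[0,0,0],[0,0,0]],[0,[0,0,0],[0,0,0]]], grip_force=30)

```text
time: 13.2
eef_pos: [0.5542, -0.0851, 0.0773]
eef_rot: [0.001, 0.695, 0.719, 0.0]
force: [0.7, -0.7, 0.5]
opening: 0.0192
gripper_force: 0.0
```

```bash
python3 rel.py 481 -87 78 1.5
```

```text
t 13.2 p [554.2 -85.1  77.3] ydir deg 2.0 z [ 0.001 -0.    -1.   ] F [ 0.7 -0.7  0.5] open 19.2 g 0.0
shift units [ 0.02 -1.83 -0.02]
turn units [0.02 0.   0.1 ]
```

drive_tool(series=[[0,[0,0,0],[0,0,0]],[0,[0,0,0],[0,0,0]],[0,[0,0,0],[0,0,0]],[0,[0,0,0],[0,0,0]]])

```text
time: 13.6
eef_pos: [0.5547, -0.085, 0.0768]
eef_rot: [0.001, 0.695, 0.719, 0.001]
force: [1.8, -0.0, 3.9]
opening: 0.0109
gripper_force: 30.0
```

```bash
python3 rel.py 482 -87 78 1.5
```

```text
t 13.6 p [554.7 -85.   76.8] ydir deg 2.0 z [ 0.002 -0.    -1.   ] F [ 1.8 -0.   3.9] open 10.9 g 29.997485876083374
shift units [ 0.01 -1.82 -0.03]
turn units [0.02 0.   0.1 ]
```

drive_tool(series=[[0,[0,-0.2,-0.06],[0,0,0]],[0,[0,-0.35,-0.1],[0,0,0]],[0,[0,-0.55,-0.13],[0,0,0]],[0,[0,-0.72,-0.15],[0,0,0]],[0,[0,-0.9,-0.16],[0,0,0]]])

```text
time: 14.1
eef_pos: [0.5216, -0.0856, 0.0842]
eef_rot: [0.002, 0.694, 0.72, 0.003]
force: [8.3, 1.0, 2.0]
opening: 0.0109
gripper_force: 30.0
```

drive_tool(series=[[0,[0,-0.18,0.01],[0,0,0]],[0,[0,-0.36,0.03],[0,0,0]],[0,[0,-0.55,0.06],[0,0,0]],[0,[0,-0.7,0.1],[0,0,0]],[0,[0,-0.83,0.13],[0,0,0]]])

```text
time: 14.6
eef_pos: [0.488, -0.0862, 0.0787]
eef_rot: [0.002, 0.694, 0.72, 0.003]
force: [7.8, 2.7, 5.0]
opening: 0.011
gripper_force: 30.0
```

drive_tool(series=[[0,[0,0,0],[0,0,0]],[0,[0,0,0],[0,0,0]],[0,[0,0,0],[0,0,0]],[0,[0,0,0],[0,0,0]],[0,[0,0,0],[0,0,0]]])

```text
time: 15.1
eef_pos: [0.4875, -0.0862, 0.0786]
eef_rot: [0.002, 0.694, 0.72, 0.002]
force: [6.1, 3.1, 8.6]
opening: 0.0105
gripper_force: 30.0
```

```bash
python3 rel.py 482 -87 78 1.5; python3 - <<'E'
from h import *
a,d=grab('side','s7');b,_=grab('top','t7')
M=np.zeros((600,800,3),np.uint8)
M[:,:480]=cv2.resize(a[175:275,280:360,::-1],(480,600),interpolation=cv2.INTER_CUBIC)
M[:320,480:]=cv2.resize(b[170:250,265:345,::-1],(320,320),interpolation=cv2.INTER_CUBIC)
cv2.imwrite('pics/v7.png',M)
E
```

```text
t 15.1 p [487.5 -86.2  78.6] ydir deg 2.07 z [ 0.005  0.001 -1.   ] F [6.1 3.1 8.6] open 10.5 g 30.00744491815567
shift units [-0.01 -0.14  0.02]
turn units [ 0.06 -0.01  0.11]
```

View pics/v7.png

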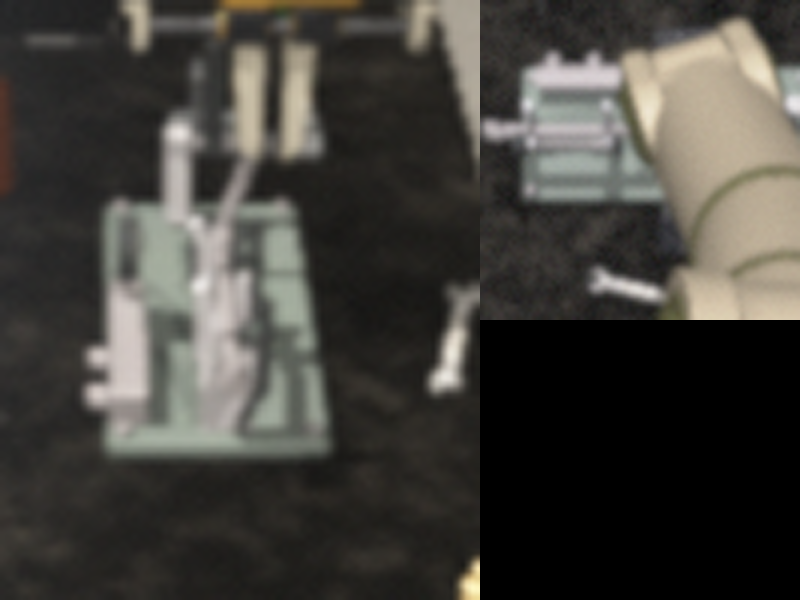

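The lever leans forward in the fingers, about 0.65 rad from 67 mm of travel, and the tube is still seated. I ease it the last few millimetres to the stop.

drive_tool(series=[[0,[0,-0.04,0.02],[0,0,0]],[0,[0,-0.08,0.03],[0,0,0]],[0,[0,-0.1,0.04],[0,0,0]],[0,[0,-0.1,0.04],[0,0,0]],[0,[0,-0.1,0.04],[0,0,0]]])

```text
time: 15.7
eef_pos: [0.4836, -0.0863, 0.0772]
eef_rot: [0.002, 0.694, 0.72, 0.002]
force: [4.8, 3.8, 10.2]
opening: 0.011
gripper_force: 30.0
```

drive_tool(series=[[0,[0,0,0],[0,0,0]],[0,[0,0,0],[0,0,0]],[0,[0,0,0],[0,0,0]]])

```text
time: 16.0
eef_pos: [0.4836, -0.0863, 0.0772]
eef_rot: [0.002, 0.694, 0.72, 0.002]
force: [4.4, 3.5, 9.8]
opening: 0.0109
gripper_force: 30.0
```

```bash
python3 rel.py 482 -87 78 1.5; python3 -c "
from h import *
print(finish_job())"
```

```text
t 16.0 p [483.6 -86.3  77.2] ydir deg 2.07 z [ 0.006  0.001 -1.   ] F [4.4 3.5 9.8] open 10.9 g 29.99422788619995
shift units [-0.02 -0.04 -0.02]
turn units [ 0.07 -0.01  0.11]
the job is handed in; nothing more can be done
None
```

I handed the job in at 16 s of the 62 s. By my camera and pose readings the tube is seated with the jaw closed, the catch is fully over, and the lever is held at or very near its stop (71 mm of about 72 mm travel, 30 N grip); two brief pushes, 27 N seating the tube and 60 N on the catch, were harder than needed, and no verdict came back.

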